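# Push the clutch disc home in its check nest

## Robot

A 6-joint arm with a two-finger parallel gripper is mounted at the origin on a cart in front of the work surface, level with it; the furniture and walls round the work are solid. World frame = base frame: x ahead of the robot, y to its left, z up, the work surface at z = 0. Lengths are in m, angles in rad, forces in N, time in s.
With the tool pointing down it reaches from about 0.3 to 0.85 m from the base axis. Payload 5.4 kg.
Tool frame: the origin (TCP) lies midway between the tips of the shut fingers; the grasp point (between the pads) lies 19 mm behind it (tcp_to_grasp is the distance from the TCP to the grasp point, in m); z points along the fingers, x is the direction in which the jaws open and shut, and the axes are right-handed (so a half turn about z gives the same grasp; the last joint's range is limited). The gripper opens to 85 mm and grips with 20 to 120 N. Pads are 22 mm wide; open, the fingers measure 114 mm over their backs; the gripper's body (76 mm by 85 mm) begins 54 mm behind the grasp point. The pads swing forward as they close: fully open they stand 13 mm farther back than shut.
Start: joints at [-0.21, 0.158, 1.597, -0, 1.386, -0.21], TCP at [0.575, -0, 0.231] pointing down, gripper open.
Joint ranges: [-2.91, 2.91], [-0.94, 2.29], [0.18, 2.7], [-1.29, 4.43], [0.17, 2.64], [-3, 3]. Speed limits (rad/s): [2.57, 2.57, 3.14, 3.14, 3.14, 3.14].

## Interface

Orientations are given as a unit quaternion [x, y, z, w].
In Python, from workcell import get_obs, camera, camera_info, close_job, tcp_to_grasp gives the robot as it stands.
- The arm moves only by the tool servo_tool, never from a script. Its argument "targets" is a list of rows, each an object of numbers: "tx", "ty", "tz": the shift along the tool's x, y, z in m; "rx", "ry", "rz": the turn, a rotation vector about the tool's x, y, z in degrees. A call has exactly 10 rows; each row shifts and turns the pose as measured when the row begins, along the tool's axes as they then stand; what a row does not reach is not made up. A row lasts 1/12 s, in which the tool goes at most 41.7 mm and 7.16 degrees, less where a joint would pass 70% of its speed; a pose out of reach is approached as far as the arm can. A call is refused whole if a number of a shift passes 0.0417 or a number of a turn 7.16, either way. A call with a gripper value outside its range is refused whole. "grip" is the finger opening in m, from 0 to 0.0854, set as the call begins (left out, the last holds). The fingers move at their own pace and stop on an object; the grip force is fixed at half the most. Time passes only in rows, so rows that do not move let the fingers close, or fill a call up. It gives the time, the measured TCP pose, the force and the opening at its end, in the units of the state.
- get_obs(): the state, without advancing time (a new reading comes with each control period).
- camera(name): name is "scene" or "side" or "wrist"; returns the picture (384x512x3 uint8, red, green, blue); there is no depth.
- camera_info(name): a dict with "fx", "fy", "cx", "cy" (pixels), "k1" (the pictures are not rectified: a ray, as slopes to the right and down, at radius r is drawn at 1 + k1 r^2 times it, then the intrinsics apply), "position" and "rotation" of the camera in the world. Camera axes: x right, y down, z forward; pixel columns grow to the right and rows downward; lengths in m; the calibration is good to about 2 mm. A picture is of the moment at which its call begins: read the wrist's pose just before it. camera_info takes no time and is no camera call; for the wrist camera it gives the pose at the moment of the call.
- close_job(): hands the job in, once; it reports no verdict.
The state is a dict: "t": time; "joints": joint angles; "qd": joint speeds; "tau": joint torques, N m; "tool_pos": TCP position; "ee_rot": TCP orientation; "wrist_force": force on the tool from outside, world axes, zero at the start; "wrist_torque": the same for the moment, N m; "finger_gap": finger opening in m.
Only numpy, scipy, OpenCV 4.12 (cv2) and the standard library are available. Lean on these libraries where they do the work, as an engineer would, in place of code of your own. Each camera call takes 0.05 s, during which the arm holds its last target.

## Task

Without gripping or lifting anything, push the clutch disc that lies on the worktop along the surface, gently, until its rim rests against both steel pins of the yellow check nest. Then let go of it and press the green button on the nest fully down and release it, leaving the disc home against both pins. Press the button only when the disc is home, and leave the other things on the worktop where they are.

Things in the scene. Friction and masses are not known exactly. Their poses are not given: they have to be found in the camera images.
- disc: loose black clutch disc with a metal hub, lying flat on the worktop: 200 mm diameter, rim 9 mm thick (z 0 to 9 mm), hub to 16 mm high in the middle, about 0.4 to 0.9 kg. Origin: centre of its underside, z up; its yaw does not matter. (A similar disc on the raised slide to the right is not part of the job.)
- nest: fixed check nest: yellow bar, 12 mm high, with two upright steel pins (20 mm diameter, 30 mm high, axes at x = -75 and +75, y = +80.5 mm). Origin, on the worktop: where the disc's centre lies when the disc touches both pins. +y points from there to the bar, midway between the pins; the disc comes in from -y. The bar (x -88 to +133, y +84 to +128 mm) stays clear of a seated disc.
- pin_near (a point): centre of the top of the nest's pin at its x = -75 mm, 30 mm above the worktop
- pin_far (a point): centre of the top of the nest's pin at its x = +75 mm, 30 mm above the worktop
- check_button (a joint): travel of the green push button, m: 0 up, 0.006 fully down; sprung, about 5 N to push it down, comes back up by itself
- check_button_top (a point): centre of the top face of the green button (28 mm diameter), pressed straight down; it stands on a grey console 22 mm high that covers x +108 to +160, y +69 to +131 mm of the nest's frame
- spring_a: loose green and blue coil spring, 22 mm diameter, 26 mm high, upright; origin: centre of its underside. Leave alone
- spring_b: another such spring. Leave alone
- spring_c: another such spring. Leave alone
- centring_pin: loose stepped steel centring pin, standing, 38 mm diameter foot, 58 mm high; origin: centre of its underside. Leave alone
- cup: loose metal cup, 56 mm diameter, 35 mm high; origin: centre of its underside. Leave alone
- caliper: loose vernier caliper lying flat along its y axis, 66 x 190 x 12 mm; origin: centre of its underside. Leave alone
- hex_key: loose hex key lying flat, 26 x 67 x 8 mm; origin: centre of its underside. Leave alone

How it is judged:
On the way, in this order (a step that is already met when the one before it is completed fails the run):
1. the disc lies still against both pins of the nest (horizontal distance between disc and nest below 0.004 m and linear speed of disc below 0.01 m/s), for 0.2 s.
2. the green button is pressed down, the disc being home and let go (value of joint check_button above 0.0045 m and horizontal distance between disc and nest below 0.004 m and contact force between the fingers and disc below 0.1 N), for 0.05 s.
At the end, for the whole second after the job is handed in: The disc lies flat and still on the worktop with its centre within 4 mm (horizontally) of the nest's origin, and the green button, pressed at least 4.5 mm down after the disc was home, is up again (horizontal distance between disc and nest below 0.004 m and linear speed of disc below 0.005 m/s and height (world z) of disc below 0.003 m and angle between disc's own z axis and vertical below 0.03 rad and value of joint check_button below 0.0015 m); the robot touches nothing.
It fails at once if the disc is lifted or tipped (height (world z) of disc above 0.008 m or angle between disc's own z axis and vertical above 0.09 rad).
It fails at once if the disc is shot along (over 0.4 m/s) or rammed into the nest (over 80 N) (linear speed of disc above 0.4 m/s or contact force between disc and nest above 80 N).
It fails at once if the button is pressed while the disc is not home (value of joint check_button above 0.003 m and horizontal distance between disc and nest above 0.0045 m).
It fails at once if another thing on the worktop is moved by more than 15 mm (distance of any of spring_a, spring_b, spring_c, centring_pin, cup, caliper, hex_key from where it was at the start of the episode above 0.015 m).
It also fails if it takes over 48 s, if anything falls off the work surface, if the arm or the gripper's body presses on something with over 40 N, if the wrist force passes 120 N, or if a joint passes its speed limit or range.

## Working session

There is one attempt and no reset: what is moved stays moved. The work goes in short steps, Python scripts to look and compute and a tool call to move; the robot and the scene stay as the last step left them, time stands still between calls to the robot, and variables do not carry over. Pictures are saved under pics/ and viewed, and the job is handed in when it is done.

Besides the shell and the picture viewer there is one more tool, called after "Call:" as name(argument=value, ...), one argument or row to a line, values as JSON. servo_tool: Moves the arm, as the interface text tells. Its arguments: {"type":"object","properties":{"targets":{"type":"array"},"grip":{"type":"number"}},"required":["targets"]}

```bash
mkdir -p pics; ls; python3 - <<'E'
from workcell import *
import cv2
o=get_obs();print({k:o[k] for k in('t','tool_pos','ee_rot','finger_gap','wrist_force')},tcp_to_grasp)
for n in('scene','side','wrist'):
    i=camera_info(n);print(n,i)
    cv2.imwrite(f'pics/{n}0.png',camera(n)[:,:,::-1])
E
```

```text
pics
{'t': 0.0, 'tool_pos': array([5.74379575e-01, 9.57463693e-05, 2.30268803e-01]), 'ee_rot': array([ 9.99999513e-01, -2.50663439e-06, -9.67791927e-04, -1.94549762e-04]), 'finger_gap': 0.08530135549265562, 'wrist_force': array([-0.1428576 , -0.264978  ,  0.14002483])} 0.0187
scene {'fx': 499.49266631491463, 'fy': 499.49266631491463, 'cx': 259.6603051170576, 'cy': 187.69469193875508, 'k1': -0.14647262378165504, 'position': array([-0.16412647, -0.64131121,  0.78761996]), 'rotation': array([ 0.8189889 , -0.35792544,  0.18186595, -0.40996504])}
side {'fx': 450.1896090307714, 'fy': 450.1896090307714, 'cx': 252.05645567353946, 'cy': 195.3767319312473, 'k1': -0.10929784843412141, 'position': array([0.00945721, 1.13316083, 0.58797753]), 'rotation': array([-0.18500914,  0.81549793, -0.53330574,  0.12774872])}
wrist {'fx': 301.3318570238241, 'fy': 301.3318570238241, 'cx': 255.32995440417457, 'cy': 189.9579572694059, 'k1': -0.037221362559457176, 'position': array([0.57377104, 0.06858255, 0.37225653]), 'rotation': array([ 9.90697081e-01, -2.40543749e-04, -1.18985230e-03,  1.36080197e-01])}
```

View pics/scene0.png

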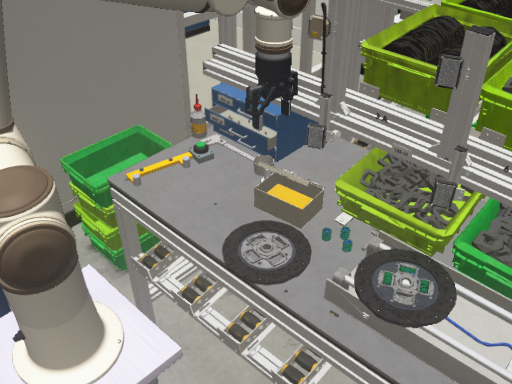

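View pics/side0.png

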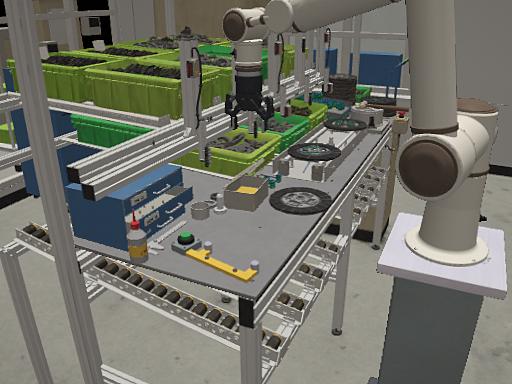

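View pics/wrist0.png

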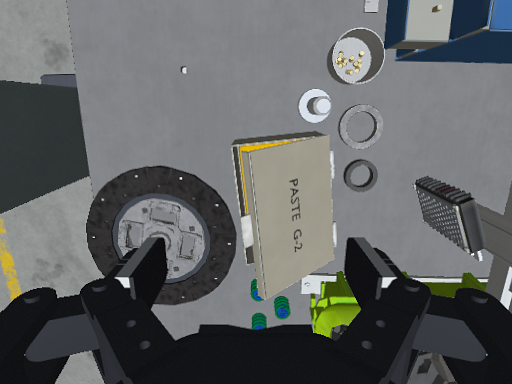

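The scene picture shows the disc at about (266,250), the yellow nest at (165,165), its button at (201,147), and the paste box at (288,198). The side picture shows the pins at about (191,252) and (255,265), and the button at (185,238). The wrist picture shows the disc at about (161,236), close to the left of the paste box.

```bash
cat > h.py <<'E'
import numpy as np, cv2
from scipy.spatial.transform import Rotation as R
from workcell import *
def cam(n):
    i=camera_info(n);K=np.array([[i['fx'],0,i['cx']],[0,i['fy'],i['cy']],[0,0,1]]);d=np.array([i['k1'],0,0,0.])
    return K,d,R.from_quat(i['rotation']).as_matrix(),np.array(i['position'])
def rays(c,px):
    K,d,Rm,p=c
    u=cv2.undistortPoints(np.array(px,float).reshape(-1,1,2),K,d).reshape(-1,2)
    return p,(Rm@np.c_[u,np.ones(len(u))].T).T
def onz(c,px,z):
    p,r=rays(c,px); return p+r*((z-p[2])/r[:,2])[:,None]
def proj(c,P):
    K,d,Rm,p=c
    return cv2.projectPoints((np.array(P,float).reshape(-1,3)-p)@Rm,np.zeros(3),np.zeros(3),K,d)[0].reshape(-1,2)
E
python3 - <<'E'
from h import *
for n,s,box in(('scene',5,(105,130,125,80)),('side',5,(160,220,110,70)),('side',4,(210,160,130,70))):
    im=cv2.imread(f'pics/{n}0.png');x,y,w,h=box
    cv2.imwrite(f'pics/{n}_z{x}.png',cv2.resize(im[y:y+h,x:x+w],None,fx=s,fy=s,interpolation=cv2.INTER_CUBIC))
# disc
for n,c0,rr in(('wrist',(161,236),85),('scene',(266,250),60)):
    im=cv2.imread(f'pics/{n}0.png');g=im.max(2)
    m=(g<62).astype(np.uint8); yy,xx=np.mgrid[:384,:512]; m[(xx-c0[0])**2+(yy-c0[1])**2>rr**2]=0
    m=cv2.morphologyEx(m,cv2.MORPH_OPEN,np.ones((3,3)))
    cs,_=cv2.findContours(m,cv2.RETR_EXTERNAL,cv2.CHAIN_APPROX_NONE);c=max(cs,key=cv2.contourArea)
    hull=cv2.convexHull(c).reshape(-1,2)
    P=onz(cam(n),c.reshape(-1,2),0.007)[:,:2]
    # circle fit, robust
    from scipy.optimize import least_squares
    f=least_squares(lambda q:np.hypot(*(P-q[:2]).T)-q[2],[*P.mean(0),.1],loss='soft_l1',f_scale=.002)
    print(n,cv2.contourArea(c),f.x, np.median(abs(f.fun)))
    cv2.drawContours(im,[c],-1,(0,0,255),1);cv2.imwrite(f'pics/disc_{n}.png',im)
E
```

```text
wrist 17144.5 [ 0.44593086 -0.10484867  0.1008374 ] 0.0022087741632303287Traceback (most recent call last):
  File "<stdin>", line 10, in <module>
ValueError: max() iterable argument is empty
```

```bash
python3 - <<'E'
import cv2,numpy as np
a=[cv2.imread(f'pics/{n}.png') for n in('scene_z105','side_z160','side_z210','disc_wrist')]
print([x.shape for x in a])
def pad(x,h,w): 
    o=np.zeros((h,w,3),np.uint8);o[:x.shape[0],:x.shape[1]]=x[:h,:w];return o
cv2.imwrite('pics/c1.png',a[0]);cv2.imwrite('pics/c2.png',a[1])
E
```

```text
[(400, 625, 3), (350, 550, 3), (280, 520, 3), (384, 512, 3)]
```

View pics/scene_z105.png

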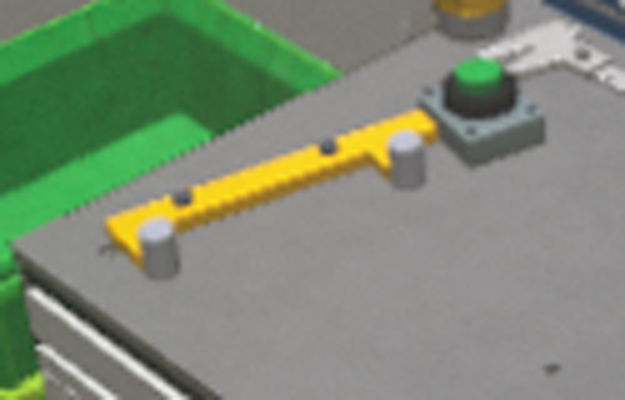

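View pics/side_z160.png

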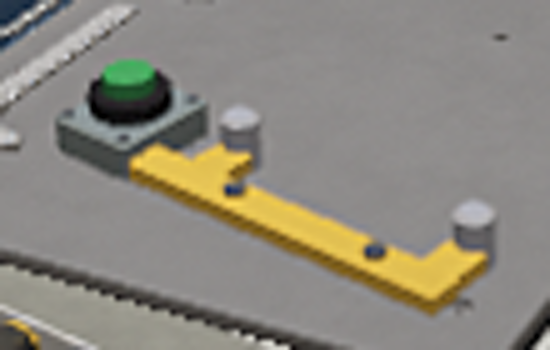

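View pics/side_z210.png

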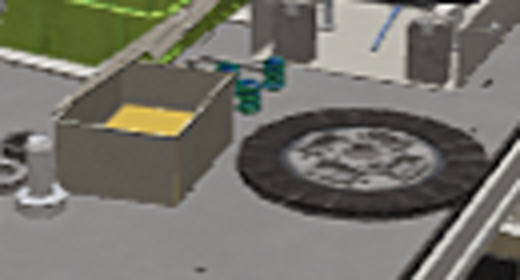

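View pics/disc_wrist.png

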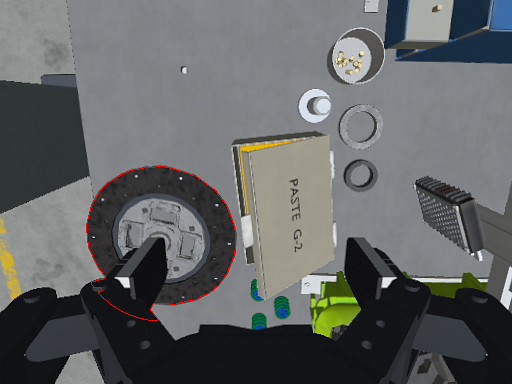

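The zooms show the pin tops at about (136,175) and (186,158) in the scene picture, and (254,262) and (207,243) in the side picture. The button tops are at about (200,143) and (185,234). The disc contour includes a finger, so I will refit it using only its free upper arc.

```bash
python3 - <<'E'
from h import *
from scipy.optimize import least_squares
cs,cd,cw=cam('scene'),cam('side'),cam('wrist')
f=lambda U,x,y:[(U[0]+.5)/5-.5+x,(U[1]+.5)/5-.5+y]
S={'near':f((158,229),105,130),'far':f((405,142),105,130),'btn':f((480,69),105,130)}
D={'near':f((474,213),160,220),'far':f((240,118),160,220),'btn':f((128,72),160,220)}
W={}
for k in S:
    p,r=rays(cs,S[k]);q,s=rays(cd,D[k]);r=r[0]/np.linalg.norm(r[0]);s=s[0]/np.linalg.norm(s[0])
    t=np.linalg.lstsq(np.c_[r,-s],q-p,rcond=None)[0];a=p+r*t[0];b=q+s*t[1]
    z=.03
    print(k,((a+b)/2).round(4),'gap',np.linalg.norm(a-b).round(4), 'onz',onz(cs,S[k],z)[0].round(4),onz(cd,D[k],z)[0].round(4)); W[k]=(a+b)/2
n,fa=W['near'],W['far'];print('dist',np.linalg.norm((fa-n)[:2]))
ux=(fa-n)[:2];ux/=np.linalg.norm(ux);uy=np.array([-ux[1],ux[0]]);o=((n+fa)/2)[:2]-.0805*uy
print('nest',o,'yaw',np.degrees(np.arctan2(ux[1],ux[0])),'btn in nest',((W['btn'][:2]-o)@np.c_[ux,uy]))
im=cv2.imread('pics/wrist0.png');g=im.max(2);m=(g<62).astype(np.uint8);yy,xx=np.mgrid[:384,:512];m[(xx-161)**2+(yy-236)**2>85**2]=0
c=max(cv2.findContours(cv2.morphologyEx(m,cv2.MORPH_OPEN,np.ones((3,3))),0,1)[0],key=cv2.contourArea).reshape(-1,2)
c=c[(c[:,1]<265)|((c[:,0]>180))];c=c[~((c[:,0]<180)&(c[:,1]>265))]
for z in(.009,.005):
  P=onz(cw,c,z)[:,:2];F=least_squares(lambda q:np.hypot(*(P-q[:2]).T)-q[2],[.44,-.1,.1],loss='soft_l1',f_scale=.001);print(F.x,np.abs(F.fun).max())
d=F.x[:2]; Z=np.c_[d[0]+.1*np.cos(np.linspace(0,6.28,60)),d[1]+.1*np.sin(np.linspace(0,6.28,60)),np.full(60,.009)]
for nme,cc in(('scene',cs),('side',cd)):
    im=cv2.imread(f'pics/{nme}0.png');cv2.polylines(im,[np.round(proj(cc,Z)*1).astype(int)],True,(0,0,255),1)
    Y=np.array([[o[0]+.1*np.cos(t),o[1]+.1*np.sin(t),.009] for t in np.linspace(0,6.28,60)])
    cv2.polylines(im,[np.round(proj(cc,Y)).astype(int)],True,(255,0,255),1);cv2.imwrite(f'pics/ov_{nme}.png',im)
a=np.hstack([cv2.imread('pics/ov_scene.png')[100:300,80:400],cv2.imread('pics/ov_side.png')[140:340,120:440]])
cv2.imwrite('pics/ov.png',cv2.resize(a,None,fx=1.25,fy=1.25))
# box corners in wrist
print('items onz0', onz(cw,[(240,260),(234,145),(255,300),(268,298),(318,108),(358,55)],0)[:,:2].round(3))
E
```

```text
near [0.4047 0.3243 0.0268] gap 0.0008 onz [0.4028 0.3205 0.03  ] [0.402  0.3293 0.03  ]
far [0.5507 0.2927 0.026 ] gap 0.0003 onz [0.5468 0.2877 0.03  ] [0.5471 0.2985 0.03  ]
btn [0.6133 0.2991 0.0418] gap 0.0012 onz [0.6265 0.3146 0.03  ] [0.6255 0.2817 0.03  ]
dist 0.14938502146472066
nest [0.46070767 0.22982248] yaw -12.19602152953463 btn in nest [0.13454014 0.10000231]
[ 0.44804517 -0.10154679  0.0987187 ] 0.001877525013177228
[ 0.44666059 -0.10341966  0.09980534] 0.001898131444125456
items onz0 [[ 0.552 -0.136]
 [ 0.547  0.022]
 [ 0.572 -0.2  ]
 [ 0.591 -0.197]
 [ 0.648  0.066]
 [ 0.691  0.126]]
```

View pics/ov.png

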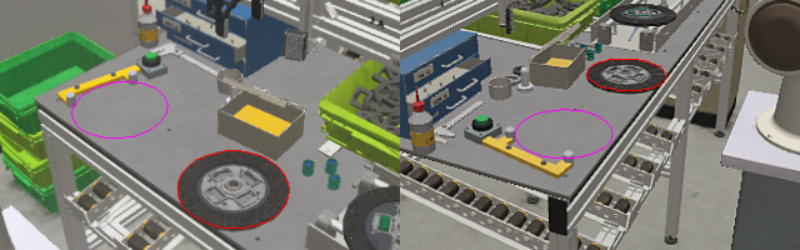

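The overlays agree in both views: disc at about (0.447, -0.103), nest at about (0.460, 0.230) with yaw -12.2°. Next I will check how much room there is behind the disc, next to the raised slide, for the fingers to descend.

```bash
python3 - <<'E'
from h import *
cs,cd=cam('scene'),cam('side')
for n,c,(x,y,w,h) in(('scene',cs,(210,190,270,180)),):
    im=cv2.imread(f'pics/{n}0.png')
    def seg(a,b,col):
        p=proj(c,[a,b]).astype(int);cv2.line(im,tuple(map(int,p[0])),tuple(map(int,p[1])),col,1)
    for Y in(-.2,-.25,-.3): seg((.35,Y,0),(.55,Y,0),(0,0,255))
    for X in(.39,.504): seg((X,-.254,0),(X,-.2,0),(255,0,0))
    for X in(.4,.5,.6): seg((X,-.3,0),(X,-.3,.1),(0,255,255)) 
    seg((.552,-.14,0),(.547,.022,0),(255,0,255))
    cv2.imwrite('pics/slide.png',cv2.resize(im[y:y+h,x:x+w],None,fx=2.9,fy=2.9,interpolation=cv2.INTER_CUBIC))
E
```

```text
(no output)
```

View pics/slide.png

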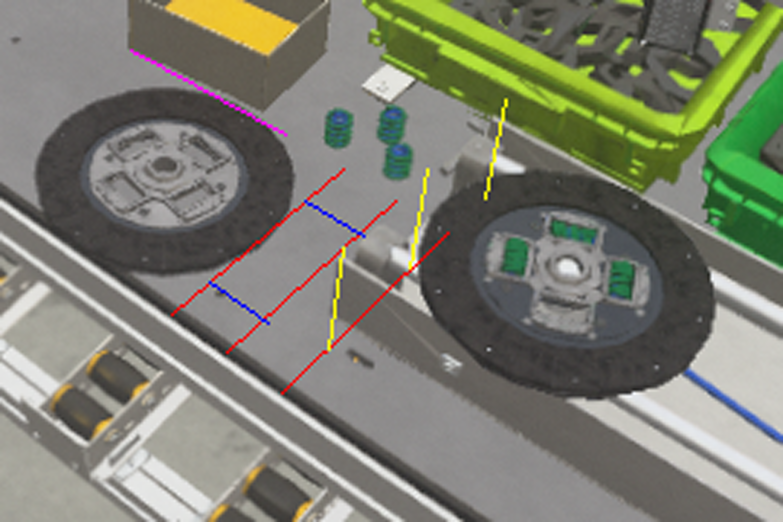

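```bash
python3 - <<'E'
from h import *
c=cam('scene')
for U in((375,240),(352,250),(338,290),(440,175),(425,250)):
    px=((U[0]+.5)/2.9-.5+210,(U[1]+.5)/2.9-.5+190)
    print(U,[onz(c,px,z)[0].round(3).tolist() for z in(0,.03,.06,.09)])
a=cv2.imread('pics/side0.png')[130:230,260:400];cv2.imwrite('pics/sideslide.png',cv2.resize(a,None,fx=5,fy=5,interpolation=cv2.INTER_CUBIC))
E
```

```text
(375, 240) [[0.507, -0.262, 0.0], [0.481, -0.276, 0.03], [0.455, -0.291, 0.06], [0.43, -0.305, 0.09]]
(352, 250) [[0.487, -0.255, 0.0], [0.462, -0.27, 0.03], [0.437, -0.284, 0.06], [0.412, -0.299, 0.09]]
(338, 290) [[0.448, -0.271, 0.0], [0.425, -0.285, 0.03], [0.401, -0.299, 0.06], [0.378, -0.313, 0.09]]
(440, 175) [[0.599, -0.259, 0.0], [0.569, -0.273, 0.03], [0.54, -0.288, 0.06], [0.511, -0.302, 0.09]]
(425, 250) [[0.523, -0.295, 0.0], [0.497, -0.309, 0.03], [0.471, -0.322, 0.06], [0.445, -0.335, 0.09]]
```

View pics/sideslide.png

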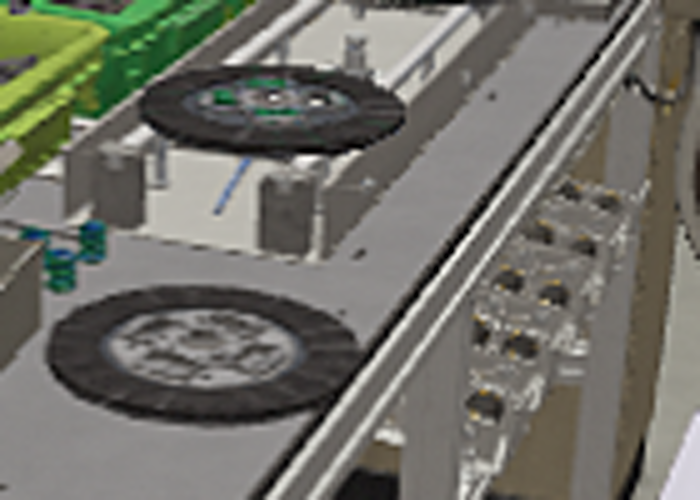

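Call:
servo_tool(
  targets=[
    {"rz":6.1},
    {"rz":6.1},
    {"tx":-0.0128,"ty":0.031,"tz":0.012},
    {"tx":-0.0128,"ty":0.031,"tz":0.012},
    {"tx":-0.0128,"ty":0.031,"tz":0.012},
    {"tx":-0.0128,"ty":0.031,"tz":0.012},
    {"tx":-0.0128,"ty":0.031,"tz":0.012},
    {"tx":-0.0128,"ty":0.031,"tz":0.012},
    {"tx":-0.0128,"ty":0.031,"tz":0.012},
    {"tx":-0.0128,"ty":0.031,"tz":0.012},
  ],
  grip=0.0854,
)

```text
$.targets[0]: bad value
```

Call:
servo_tool(
  targets=[
    {"tx":0,"ty":0,"tz":0,"rx":0,"ry":0,"rz":6.1},
    {"tx":0,"ty":0,"tz":0,"rx":0,"ry":0,"rz":6.1},
    {"tx":-0.0128,"ty":0.031,"tz":0.012,"rx":0,"ry":0,"rz":0},
    {"tx":-0.0128,"ty":0.031,"tz":0.012,"rx":0,"ry":0,"rz":0},
    {"tx":-0.0128,"ty":0.031,"tz":0.012,"rx":0,"ry":0,"rz":0},
    {"tx":-0.0128,"ty":0.031,"tz":0.012,"rx":0,"ry":0,"rz":0},
    {"tx":-0.0128,"ty":0.031,"tz":0.012,"rx":0,"ry":0,"rz":0},
    {"tx":-0.0128,"ty":0.031,"tz":0.012,"rx":0,"ry":0,"rz":0},
    {"tx":-0.0128,"ty":0.031,"tz":0.012,"rx":0,"ry":0,"rz":0},
    {"tx":-0.0128,"ty":0.031,"tz":0.012,"rx":0,"ry":0,"rz":0},
  ],
  grip=0.0854,
)

```text
t: 0.98
tool_pos: [0.4175, -0.2221, 0.1309]
ee_rot: [0.994, -0.106, 0.002, -0.001]
wrist_force: [0.7, -0.1, -0.5]
finger_gap: 0.0855
```

```bash
python3 - <<'E'
from h import *
cw=cam('wrist');im=camera('wrist')[:,:,::-1].copy();cv2.imwrite('pics/w1.png',im)
Z=np.array([[.447+.1*np.cos(t),-.103+.1*np.sin(t),.009] for t in np.linspace(0,6.28,60)])
cv2.polylines(im,[np.round(proj(cw,Z)).astype(int)],True,(0,0,255),1)
cv2.imwrite('pics/w1o.png',im)
E
```

```text
(no output)
```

View pics/w1o.png

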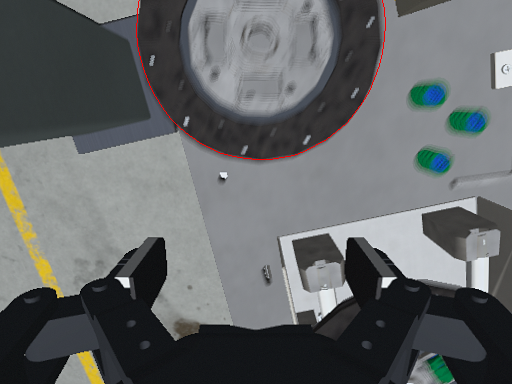

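The overlay sits on the disc's rim, with its bottom at (262,158). The slide's end is visible from (280,237). I will project the fingers' landing footprint to check clearance.

```bash
python3 - <<'E'
from h import *
cw=cam('wrist');im=cv2.imread('pics/w1.png')
o=get_obs();T=R.from_quat(o['ee_rot']).as_matrix();p=o['tool_pos'].copy();print(p)
def box(w,h,z,col,x0=0):
    q=np.array([[x0-w/2,-h/2],[x0+w/2,-h/2],[x0+w/2,h/2],[x0-w/2,h/2]])
    P=np.c_[p[:2]+q@T[:2,:2].T,np.full(4,z)];cv2.polylines(im,[np.round(proj(cw,P)).astype(int)],True,col,1);return P
box(.0145,.022,.005,(0,0,255),-.05);box(.0145,.022,.005,(0,0,255),.05)
box(.085,.076,.065,(255,0,255));box(.114,.022,.065,(0,255,255))
cv2.imwrite('pics/w1f.png',im)
for U in((280,237),(305,262),(322,262),(240,320)): print(U,[onz(cw,U,z)[0].round(3).tolist() for z in(0,.03,.06)])
E
```

```text
[ 0.41343851 -0.22551046  0.12828918]
(280, 237) [[0.424, -0.284, 0.0], [0.424, -0.27, 0.03], [0.425, -0.256, 0.06]]
(305, 262) [[0.443, -0.316, 0.0], [0.441, -0.299, 0.03], [0.44, -0.281, 0.06]]
(322, 262) [[0.46, -0.32, 0.0], [0.456, -0.302, 0.03], [0.452, -0.284, 0.06]]
(240, 320) [[0.364, -0.37, 0.0], [0.371, -0.346, 0.03], [0.378, -0.323, 0.06]]
```

View pics/w1f.png

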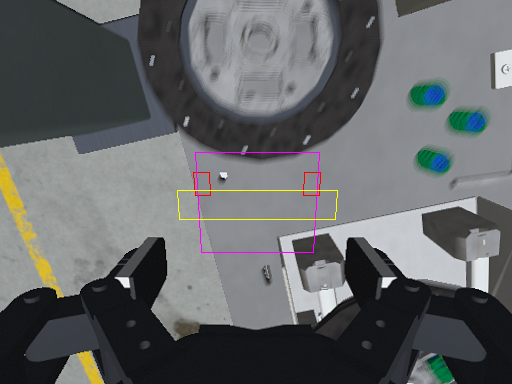

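Call:
servo_tool(
  targets=[
    {"tx":0.007,"ty":-0.014,"tz":0,"rx":0,"ry":0,"rz":0},
    {"tx":0,"ty":0,"tz":0.015,"rx":0,"ry":0,"rz":0},
    {"tx":0,"ty":0,"tz":0.015,"rx":0,"ry":0,"rz":0},
    {"tx":0,"ty":0,"tz":0.015,"rx":0,"ry":0,"rz":0},
    {"tx":0,"ty":0,"tz":0.015,"rx":0,"ry":0,"rz":0},
    {"tx":0,"ty":0,"tz":0.015,"rx":0,"ry":0,"rz":0},
    {"tx":0,"ty":0,"tz":0.015,"rx":0,"ry":0,"rz":0},
    {"tx":0,"ty":0,"tz":0.015,"rx":0,"ry":0,"rz":0},
    {"tx":0,"ty":0,"tz":0.01,"rx":0,"ry":0,"rz":0},
    {"tx":0,"ty":0,"tz":0,"rx":0,"ry":0,"rz":0},
  ],
)

```text
t: 1.87
tool_pos: [0.4203, -0.2146, 0.0067]
ee_rot: [0.994, -0.113, -0.002, -0.001]
wrist_force: [0.0, -0.2, 0.3]
finger_gap: 0.0852
```

```bash
python3 - <<'E'
from h import *
a=camera('scene')[170:310,200:360,::-1];b=camera('wrist')[:,:,::-1]
a=cv2.resize(a,None,fx=2.5,fy=2.5,interpolation=cv2.INTER_CUBIC);b=cv2.resize(b,(400,300))
o=np.zeros((350,800,3),np.uint8);o[:,:400]=a;o[:300,400:]=b;cv2.imwrite('pics/p2.png',o)
s=get_obs();print(s['t'],s['tool_pos'],s['wrist_force'])
E
```

```text
1.9667 [ 0.42144025 -0.21560577  0.00856067] [ 0.52332366 -0.27143477 -0.47043748]
```

View pics/p2.png

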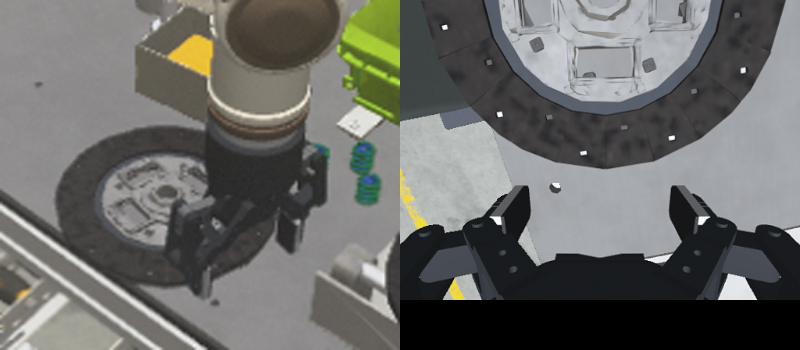

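The fingers are down behind the disc and clear of the slide, in front of the rim's near edge. Next I lower them to rim height.

Call:
servo_tool(
  targets=[
    {"tx":0,"ty":0,"tz":0.004,"rx":0,"ry":0,"rz":0},
    {"tx":0,"ty":0,"tz":0.004,"rx":0,"ry":0,"rz":0},
    {"tx":0,"ty":0,"tz":0.003,"rx":0,"ry":0,"rz":0},
    {"tx":0,"ty":0,"tz":0.003,"rx":0,"ry":0,"rz":0},
    {"tx":0,"ty":0,"tz":0.002,"rx":0,"ry":0,"rz":0},
    {"tx":0,"ty":0,"tz":0,"rx":0,"ry":0,"rz":0},
    {"tx":0,"ty":-0.003,"tz":0,"rx":0,"ry":0,"rz":0},
    {"tx":0,"ty":-0.003,"tz":0,"rx":0,"ry":0,"rz":0},
    {"tx":0,"ty":0,"tz":0,"rx":0,"ry":0,"rz":0},
    {"tx":0,"ty":0,"tz":0,"rx":0,"ry":0,"rz":0},
  ],
)

```text
t: 2.8
tool_pos: [0.4259, -0.2115, -0.005]
ee_rot: [0.994, -0.113, 0.002, 0.002]
wrist_force: [0.6, 0.0, -0.1]
finger_gap: 0.0852
```

```bash
python3 - <<'E'
from h import *
a=camera('scene')[170:310,200:360,::-1];b=camera('wrist')[:,:,::-1]
a=cv2.resize(a,None,fx=2.5,fy=2.5,interpolation=cv2.INTER_CUBIC);b=cv2.resize(b,(400,300))
o=np.zeros((350,800,3),np.uint8);o[:,:400]=a;o[:300,400:]=b;cv2.imwrite('pics/p3.png',o)
s=get_obs();print(s['t'],s['tool_pos'],s['wrist_force'],s['ee_rot'])
E
```

```text
2.9 [ 0.42592095 -0.21165966 -0.00501901] [ 0.64132005 -0.14734872 -1.17845515] [ 0.99358104 -0.11307669  0.00239212  0.0021568 ]
```

View pics/p3.png

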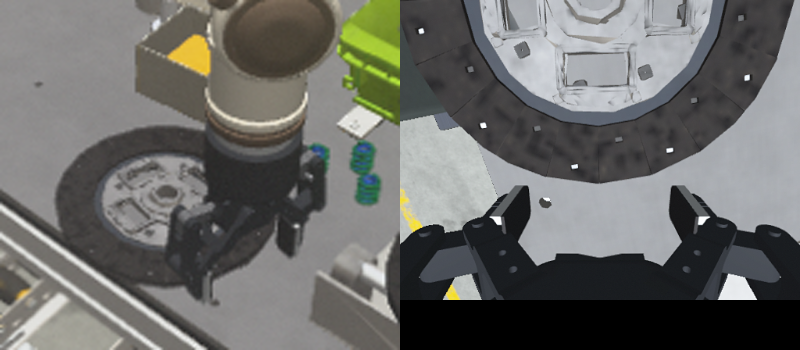

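Call:
servo_tool(
  targets=[
    {"tx":0,"ty":0,"tz":0.003,"rx":0,"ry":0,"rz":-0.8},
    {"tx":0,"ty":0,"tz":0.002,"rx":0,"ry":0,"rz":0},
    {"tx":0,"ty":0,"tz":0,"rx":0,"ry":0,"rz":0},
    {"tx":-0.001,"ty":-0.004,"tz":0,"rx":0,"ry":0,"rz":0},
    {"tx":-0.001,"ty":-0.004,"tz":0,"rx":0,"ry":0,"rz":0},
    {"tx":-0.001,"ty":-0.004,"tz":0,"rx":0,"ry":0,"rz":0},
    {"tx":0,"ty":-0.004,"tz":0,"rx":0,"ry":0,"rz":0},
    {"tx":0,"ty":-0.004,"tz":0,"rx":0,"ry":0,"rz":0},
    {"tx":0,"ty":-0.004,"tz":0,"rx":0,"ry":0,"rz":0},
    {"tx":0,"ty":-0.004,"tz":0,"rx":0,"ry":0,"rz":0},
  ],
)

```text
t: 3.73
tool_pos: [0.4294, -0.1832, -0.0103]
ee_rot: [0.994, -0.106, 0.003, 0.004]
wrist_force: [-1.5, -1.9, -0.5]
finger_gap: 0.0853
```

```bash
cat > look.py <<'E'
from h import *
import sys
s=get_obs();print(s['t'],s['tool_pos'].round(4),s['wrist_force'].round(1),s['ee_rot'].round(4))
b=camera('wrist')[:,:,::-1]
if len(sys.argv)>2:
    x,y,w,h=map(int,sys.argv[3:7])
    a=camera(sys.argv[2])[y:y+h,x:x+w,::-1]
    a=cv2.resize(a,(400,int(400*h/w)),interpolation=cv2.INTER_CUBIC);b=cv2.resize(b,(400,300))
    o=np.zeros((max(300,a.shape[0]),800,3),np.uint8);o[:a.shape[0],:400]=a;o[:300,400:]=b;b=o
cv2.imwrite(f'pics/{sys.argv[1]}.png',b)
E
python3 look.py p4 scene 200 170 160 140
```

```text
3.7333 [ 0.4294 -0.1832 -0.0103] [-1.5 -1.9 -0.5] [ 0.9944 -0.1057  0.0032  0.0039]
```

View pics/p4.png

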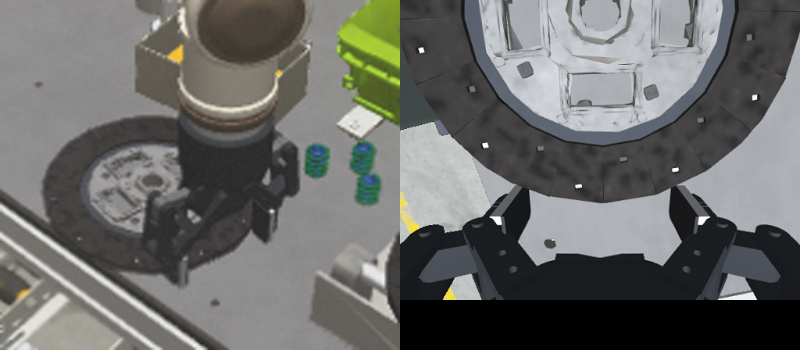

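The disc is cradled between the fingers, pushing with about 2 N. The paste box is close to its path, so I will measure the box's base edge before going on.

```bash
python3 - <<'E'
from h import *
im=camera('scene')[:,:,::-1];cv2.imwrite('pics/s5f.png',im)
a=cv2.imread('pics/scene0.png')[160:230,240:330];b=cv2.imread('pics/side0.png')[165:220,215:285]
a=cv2.resize(a,None,fx=4.4,fy=4.4,interpolation=cv2.INTER_CUBIC);b=cv2.resize(b,None,fx=5.7,fy=5.7,interpolation=cv2.INTER_CUBIC)
o=np.zeros((320,800,3),np.uint8);o[:a.shape[0],:a.shape[1]]=a;o[:b.shape[0],400:400+b.shape[1]]=b;cv2.imwrite('pics/box.png',o)
c=im[160:300,210:350];cv2.imwrite('pics/now.png',cv2.resize(c,None,fx=4,fy=4,interpolation=cv2.INTER_CUBIC))
E
```

```text
(no output)
```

View pics/box.png

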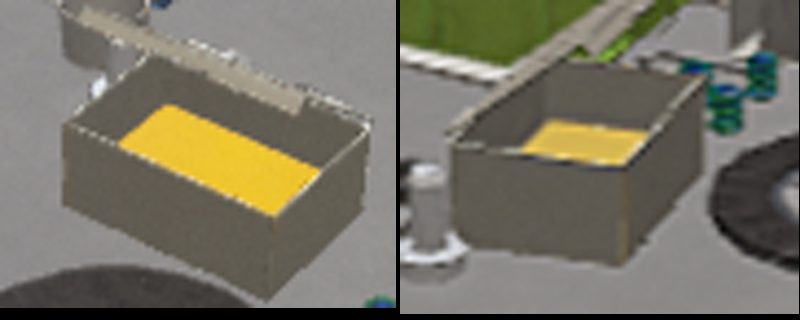

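View pics/now.png

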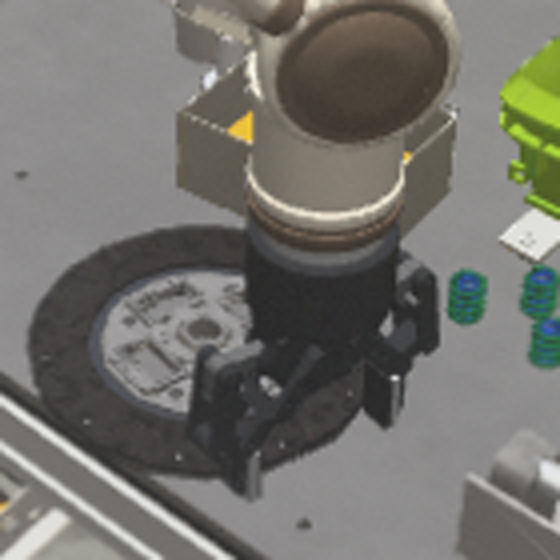

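```bash
python3 - <<'E'
from h import *
c=cam('scene');d=cam('side')
g=lambda U,s,x,y:((U[0]+.5)/s-.5+x,(U[1]+.5)/s-.5+y)
for U in((63,205),(267,299),(362,208)): print('scene base',onz(c,g(U,4.4,240,160),0)[0].round(4))
for U in((458-400,245),(622-400,264),(702-400,178)): print('side base',onz(d,g(U,5.7,215,165),0)[0].round(4))
# disc now: hub centre in 'now' (205,330) z=.016
print('hub',onz(c,g((205,328),4,210,160),.014)[0].round(4))
# left rim edge circle from visible dark contour
im=cv2.imread('pics/s5f.png');G=im.max(2);m=(G<75).astype(np.uint8)
pts=[(37,300),(33,340),(70,270),(120,242),(170,229),(215,225),(60,415),(110,450)]
P=np.array([onz(c,g(p,4,210,160),.008)[0][:2] for p in pts])
from scipy.optimize import least_squares
F=least_squares(lambda q:np.hypot(*(P-q).T)-.1,[.447,-.08]);print('rim',F.x.round(4),F.fun.round(4))
E
```

```text
scene base [0.5481 0.0298 0.    ]
scene base [ 0.5642 -0.1069  0.    ]
scene base [ 0.6625 -0.0973  0.    ]
side base [0.6434 0.0397 0.    ]
side base [0.5521 0.0241 0.    ]
side base [ 0.5603 -0.0982  0.    ]
hub [ 0.4527 -0.0813  0.014 ]
rim [ 0.4509 -0.0835] [ 0.0031 -0.002  -0.0005 -0.0009 -0.0006  0.0012 -0.0001  0.0006]
```

```bash
python3 - <<'E'
from h import *
im=cv2.imread('pics/scene0.png')
c=cam('scene')
for X,col in((.33,(0,0,255)),(.34,(0,255,0)),(.32,(255,0,0)),(.31,(0,255,255))):
    p=proj(c,[(X,y,0) for y in np.linspace(-.3,.35,30)]);cv2.polylines(im,[p.round().astype(int)],False,col,1)
cv2.imwrite('pics/edge.png',cv2.resize(im[150:350,100:340],None,fx=3,fy=3,interpolation=cv2.INTER_CUBIC))
E
```

```text
(no output)
```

View pics/edge.png

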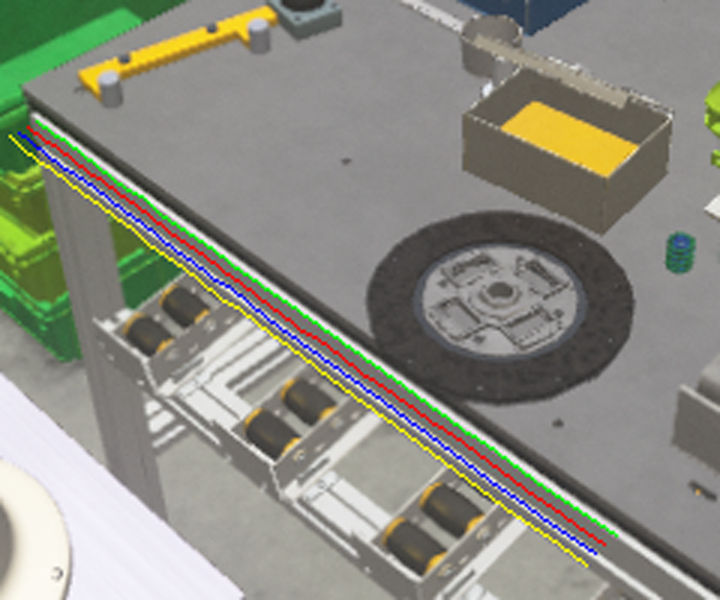

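Call:
servo_tool(
  targets=[
    {"tx":-0.003,"ty":-0.009,"tz":0,"rx":0,"ry":0,"rz":0},
    {"tx":-0.003,"ty":-0.009,"tz":0,"rx":0,"ry":0,"rz":0},
    {"tx":-0.003,"ty":-0.009,"tz":0,"rx":0,"ry":0,"rz":0},
    {"tx":-0.003,"ty":-0.009,"tz":0,"rx":0,"ry":0,"rz":0},
    {"tx":-0.003,"ty":-0.009,"tz":0,"rx":0,"ry":0,"rz":0},
    {"tx":-0.003,"ty":-0.009,"tz":0,"rx":0,"ry":0,"rz":0},
    {"tx":-0.003,"ty":-0.009,"tz":0,"rx":0,"ry":0,"rz":0},
    {"tx":-0.003,"ty":-0.009,"tz":0,"rx":0,"ry":0,"rz":0},
    {"tx":-0.003,"ty":-0.007,"tz":0,"rx":0,"ry":0,"rz":0},
    {"tx":-0.001,"ty":-0.004,"tz":0,"rx":0,"ry":0,"rz":0},
  ],
)

```text
t: 4.72
tool_pos: [0.4197, -0.0885, -0.0102]
ee_rot: [0.994, -0.106, 0.005, 0.005]
wrist_force: [0.9, -3.4, 0.4]
finger_gap: 0.0856
```

```bash
python3 look.py p6 side 160 150 200 150
```

```text
4.7167 [ 0.4197 -0.0885 -0.0102] [ 0.9 -3.4  0.4] [ 0.9944 -0.1059  0.0051  0.005 ]
```

View pics/p6.png

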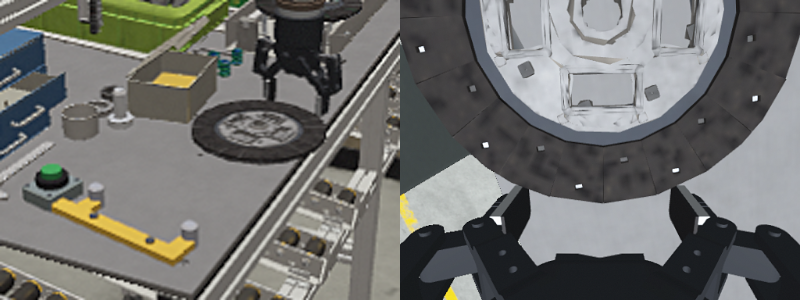

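Call:
servo_tool(
  targets=[
    {"tx":-0.0025,"ty":-0.011,"tz":0,"rx":0,"ry":0,"rz":0},
    {"tx":-0.0025,"ty":-0.011,"tz":0,"rx":0,"ry":0,"rz":0},
    {"tx":-0.0025,"ty":-0.011,"tz":0,"rx":0,"ry":0,"rz":0},
    {"tx":-0.002,"ty":-0.011,"tz":0,"rx":0,"ry":0,"rz":0},
    {"tx":-0.002,"ty":-0.011,"tz":0,"rx":0,"ry":0,"rz":0},
    {"tx":-0.002,"ty":-0.011,"tz":0,"rx":0,"ry":0,"rz":0},
    {"tx":-0.002,"ty":-0.011,"tz":0,"rx":0,"ry":0,"rz":0},
    {"tx":-0.002,"ty":-0.011,"tz":0,"rx":0,"ry":0,"rz":0},
    {"tx":-0.0015,"ty":-0.008,"tz":0,"rx":0,"ry":0,"rz":0},
    {"tx":-0.001,"ty":-0.004,"tz":0,"rx":0,"ry":0,"rz":0},
  ],
)

```text
t: 5.65
tool_pos: [0.4233, 0.0119, -0.0103]
ee_rot: [0.994, -0.107, 0.006, 0.008]
wrist_force: [-0.5, -4.2, 1.5]
finger_gap: 0.0856
```

```bash
python3 look.py p7 side 160 170 180 120
```

```text
5.65 [ 0.4233  0.0119 -0.0103] [-0.5 -4.2  1.5] [ 0.9942 -0.1071  0.0056  0.0078]
```

View pics/p7.png

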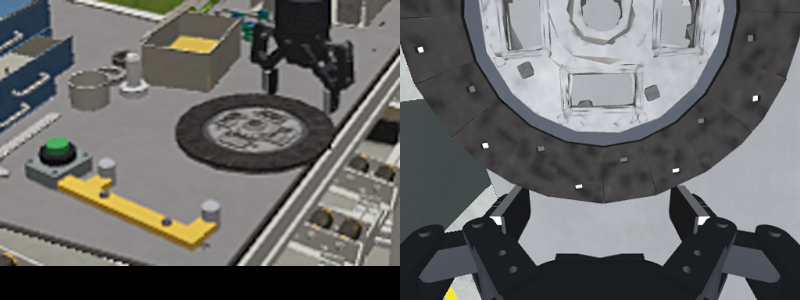

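The disc stays seated in the finger cradle and has cleared the box. I will now measure it precisely in the side view, along with the tool's small tilt.

```bash
cat > disc.py <<'E'
from h import *
from scipy.optimize import least_squares
import sys
def fit(n,g,z=.006,save=None):
    im=camera(n)[:,:,::-1].copy();c=cam(n);a=np.linspace(0,2*np.pi,120,endpoint=False)
    G=cv2.GaussianBlur(im.max(2),(3,3),0).astype(float)
    P=[]
    for t in a:   # scan radially across the expected rim for dark->bright edge
        rr=np.linspace(.085,.115,61);q=proj(c,np.c_[g[0]+rr*np.cos(t),g[1]+rr*np.sin(t),np.full(61,.009)])
        v=cv2.remap(G.astype(np.float32),q[:,0].astype(np.float32)[None],q[:,1].astype(np.float32)[None],1)[0]
        d=np.gradient(v);k=d.argmax()
        if d[k]>1.5 and v[max(k-8,0)]<75 and v[min(k+8,60)]>80: P.append([*(np.array(g)+rr[k]*np.array([np.cos(t),np.sin(t)])),t,*q[k]])
    P=np.array(P)
    F=least_squares(lambda q:np.hypot(*(P[:,:2]-q[:2]).T)-q[2],[*g,.1],loss='soft_l1',f_scale=.001)
    F2=least_squares(lambda q:np.hypot(*(P[:,:2]-q[:2]).T)-.1,[*g],loss='soft_l1',f_scale=.001)
    print(n,len(P),F.x.round(4),F2.x.round(4),np.median(abs(F2.fun)).round(4))
    if save:
        for p in P: cv2.circle(im,(int(round(p[3])),int(round(p[4]))),1,(0,0,255),-1)
        cv2.imwrite(save,im)
    return F2.x
E
python3 - <<'E'
from disc import *
fit('side',(.445,.111),save='pics/f7s.png');fit('scene',(.445,.111),save='pics/f7c.png')
s=get_obs();T=R.from_quat(s['ee_rot']).as_matrix();print(s['tool_pos'],T.round(4))
z=T.T@np.array([0,0,-1.]);print('turn about tool axes deg',np.degrees(np.cross([0,0,1],z)), 'yaw',np.degrees(np.arctan2(T[1,0],T[0,0])))
a=cv2.imread('pics/f7s.png')[170:310,150:350];b=cv2.imread('pics/f7c.png')[120:260,110:310]
cv2.imwrite('pics/f7.png',cv2.resize(np.hstack([a,b]),None,fx=2,fy=2))
E
```

```text
side 99 [0.4416 0.1191 0.1031] [0.442  0.1199] 0.0034
scene 72 [0.4421 0.1065 0.1028] [0.4394 0.1061] 0.0018
[ 0.42283225  0.01174295 -0.01056785] [[ 0.9769 -0.2135  0.0088]
 [-0.2134 -0.9768 -0.0157]
 [ 0.0119  0.0135 -0.9998]]
turn about tool axes deg [ 0.77135369 -0.68179898  0.        ] yaw -12.320924886233676
```

View pics/f7.png

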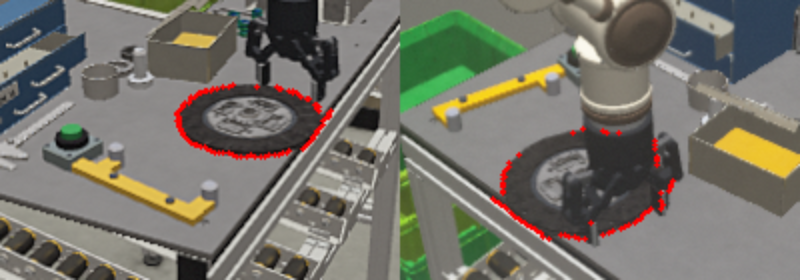

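Call:
servo_tool(
  targets=[
    {"tx":-0.001,"ty":-0.01,"tz":0,"rx":0.4,"ry":-0.3,"rz":0},
    {"tx":-0.001,"ty":-0.011,"tz":0,"rx":0.3,"ry":-0.3,"rz":0},
    {"tx":-0.001,"ty":-0.011,"tz":0,"rx":0,"ry":0,"rz":0},
    {"tx":-0.001,"ty":-0.011,"tz":0,"rx":0,"ry":0,"rz":0},
    {"tx":-0.001,"ty":-0.011,"tz":0,"rx":0,"ry":0,"rz":0},
    {"tx":-0.001,"ty":-0.011,"tz":0,"rx":0,"ry":0,"rz":0},
    {"tx":-0.001,"ty":-0.011,"tz":0,"rx":0,"ry":0,"rz":0},
    {"tx":0,"ty":-0.01,"tz":0,"rx":0,"ry":0,"rz":0},
    {"tx":0,"ty":-0.007,"tz":0,"rx":0,"ry":0,"rz":0},
    {"tx":0,"ty":-0.004,"tz":0,"rx":0,"ry":0,"rz":0},
  ],
)

```text
t: 6.68
tool_pos: [0.4369, 0.1112, -0.0114]
ee_rot: [0.994, -0.109, -0.002, 0.002]
wrist_force: [-1.5, -5.1, 2.9]
finger_gap: 0.0859
```

```bash
python3 look.py p8 side 160 190 140 100
```

```text
6.6833 [ 0.4369  0.1112 -0.0114] [-1.5 -5.1  2.9] [ 0.994  -0.1089 -0.002   0.0021]
```

View pics/p8.png

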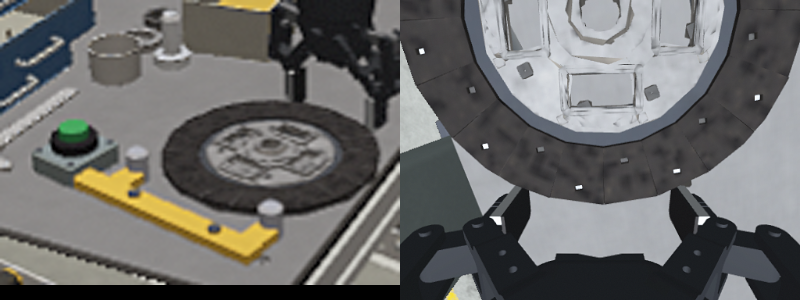

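The disc is about 2 cm short of the pins. There is slight upward force on the tips, so I will raise the tool a little and creep in.

Call:
servo_tool(
  targets=[
    {"tx":0,"ty":-0.003,"tz":-0.002,"rx":0,"ry":0,"rz":0},
    {"tx":-0.001,"ty":-0.003,"tz":0,"rx":0,"ry":0,"rz":0},
    {"tx":-0.001,"ty":-0.003,"tz":0,"rx":0,"ry":0,"rz":0},
    {"tx":-0.001,"ty":-0.003,"tz":0,"rx":0,"ry":0,"rz":0},
    {"tx":0,"ty":-0.003,"tz":0,"rx":0,"ry":0,"rz":0},
    {"tx":0,"ty":-0.002,"tz":0,"rx":0,"ry":0,"rz":0},
    {"tx":0,"ty":-0.002,"tz":0,"rx":0,"ry":0,"rz":0},
    {"tx":0,"ty":-0.002,"tz":0,"rx":0,"ry":0,"rz":0},
    {"tx":0,"ty":-0.002,"tz":0,"rx":0,"ry":0,"rz":0},
    {"tx":0,"ty":-0.002,"tz":0,"rx":0,"ry":0,"rz":0},
  ],
)

```text
t: 7.62
tool_pos: [0.4385, 0.1325, -0.01]
ee_rot: [0.994, -0.108, -0.003, 0.007]
wrist_force: [-1.3, -16.5, 2.5]
finger_gap: 0.0856
```

```bash
python3 look.py p9 side 170 200 120 80
```

```text
7.6167 [ 0.4385  0.1325 -0.01  ] [ -1.3 -16.5   2.5] [ 0.9942 -0.1075 -0.0032  0.0071]
```

View pics/p9.png

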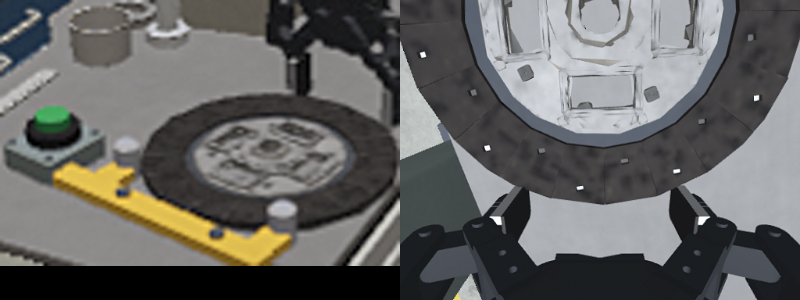

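The reaction is about 17 N and splits plausibly over both pins, at a TCP within 2 mm of the predicted seat. I will press briefly, hold, then back straight off.

Call:
servo_tool(
  targets=[
    {"tx":0,"ty":-0.002,"tz":0,"rx":0,"ry":0,"rz":0},
    {"tx":0,"ty":-0.002,"tz":0,"rx":0,"ry":0,"rz":0},
    {"tx":0,"ty":0,"tz":0,"rx":0,"ry":0,"rz":0},
    {"tx":0,"ty":0,"tz":0,"rx":0,"ry":0,"rz":0},
    {"tx":0,"ty":0,"tz":0,"rx":0,"ry":0,"rz":0},
    {"tx":0,"ty":0.002,"tz":0,"rx":0,"ry":0,"rz":0},
    {"tx":0,"ty":0.004,"tz":0,"rx":0,"ry":0,"rz":0},
    {"tx":0,"ty":0.006,"tz":-0.001,"rx":0,"ry":0,"rz":0},
    {"tx":0,"ty":0.008,"tz":-0.001,"rx":0,"ry":0,"rz":0},
    {"tx":0,"ty":0.008,"tz":-0.002,"rx":0,"ry":0,"rz":0},
  ],
)

```text
t: 8.55
tool_pos: [0.432, 0.1047, -0.0055]
ee_rot: [0.994, -0.105, -0.005, 0.011]
wrist_force: [-0.1, 0.4, 0.7]
finger_gap: 0.0853
```

```bash
python3 look.py p10 side 170 200 120 80
```

```text
8.55 [ 0.432   0.1047 -0.0055] [-0.1  0.4  0.7] [ 0.9944 -0.105  -0.0053  0.0109]
```

View pics/p10.png

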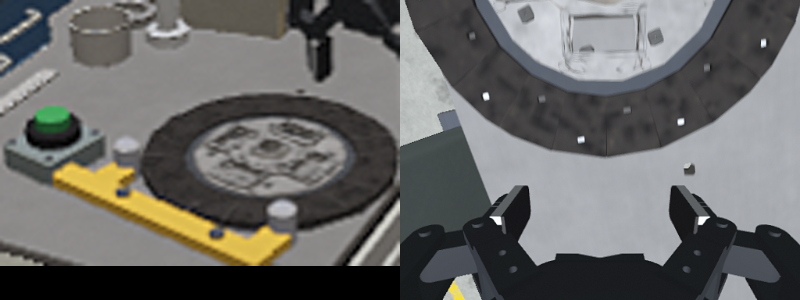

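Call:
servo_tool(
  targets=[
    {"tx":0,"ty":0.005,"tz":-0.015,"rx":0,"ry":0,"rz":0},
    {"tx":0,"ty":0,"tz":-0.025,"rx":0,"ry":0,"rz":0},
    {"tx":0,"ty":0,"tz":-0.03,"rx":0,"ry":0,"rz":0},
    {"tx":0,"ty":0,"tz":-0.03,"rx":0,"ry":0,"rz":0},
    {"tx":0,"ty":0,"tz":-0.03,"rx":0,"ry":0,"rz":0},
    {"tx":0.01,"ty":-0.01,"tz":-0.03,"rx":0,"ry":0,"rz":0},
    {"tx":0.02,"ty":-0.02,"tz":-0.02,"rx":0,"ry":0,"rz":0},
    {"tx":0.02,"ty":-0.02,"tz":0,"rx":0,"ry":0,"rz":0},
    {"tx":0.01,"ty":-0.01,"tz":0,"rx":0,"ry":0,"rz":0},
    {"tx":0,"ty":0,"tz":0,"rx":0,"ry":0,"rz":0},
  ],
)

```text
t: 9.48
tool_pos: [0.5059, 0.1489, 0.1825]
ee_rot: [0.994, -0.11, -0.005, 0.009]
wrist_force: [0.1, 0.5, 0.1]
finger_gap: 0.0854
```

```bash
python3 look.py p11; python3 - <<'E'
from h import *
T=R.from_quat(get_obs()['ee_rot']).as_matrix();z=T.T@np.array([0,0,-1.]);print(np.degrees(np.cross([0,0,1],z)),np.degrees(np.arctan2(T[1,0],T[0,0])))
E
```

```text
9.4833 [0.5059 0.1489 0.1825] [0.1 0.5 0.1] [ 0.9939 -0.1098 -0.0047  0.0089]
[ 1.12005082  0.50503964 -0.        ] -12.617197836935288
```

View pics/p11.png

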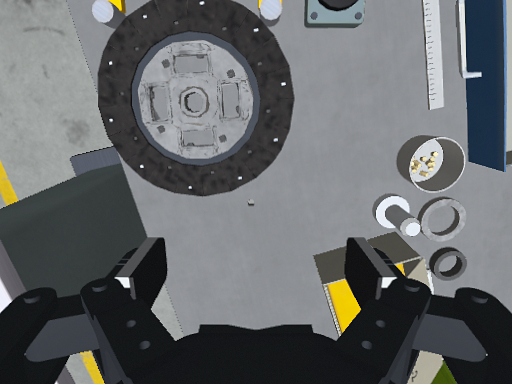

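Call:
servo_tool(
  targets=[
    {"tx":0,"ty":-0.015,"tz":0,"rx":0.6,"ry":0.3,"rz":0},
    {"tx":0,"ty":-0.015,"tz":0,"rx":0.5,"ry":0.2,"rz":-0.4},
    {"tx":0,"ty":-0.015,"tz":0,"rx":0,"ry":0,"rz":0},
    {"tx":0,"ty":-0.015,"tz":0,"rx":0,"ry":0,"rz":0},
    {"tx":0,"ty":0,"tz":0,"rx":0,"ry":0,"rz":0},
    {"tx":0,"ty":0,"tz":0,"rx":0,"ry":0,"rz":0},
    {"tx":0,"ty":0,"tz":0,"rx":0,"ry":0,"rz":0},
    {"tx":0,"ty":0,"tz":0,"rx":0,"ry":0,"rz":0},
    {"tx":0,"ty":0,"tz":0,"rx":0,"ry":0,"rz":0},
    {"tx":0,"ty":0,"tz":0,"rx":0,"ry":0,"rz":0},
  ],
  grip=0.0,
)

```text
t: 10.37
tool_pos: [0.511, 0.2097, 0.1771]
ee_rot: [0.994, -0.107, -0.005, -0.0]
wrist_force: [0.1, 0.4, -0.8]
finger_gap: -0.0001
```

```bash
python3 look.py p12; python3 - <<'E'
from disc import *
T=R.from_quat(get_obs()['ee_rot']).as_matrix();z=T.T@np.array([0,0,-1.]);print(np.degrees(np.cross([0,0,1],z)),np.degrees(np.arctan2(T[1,0],T[0,0])))
fit('wrist',(.460,.230),save='pics/f12.png')
im=cv2.imread('pics/f12.png')[:220];cv2.imwrite('pics/f12z.png',cv2.resize(im,None,fx=1.56,fy=1.56,interpolation=cv2.INTER_CUBIC))
E
```

```text
10.3667 [0.511  0.2097 0.1771] [ 0.1  0.4 -0.8] [ 9.943e-01 -1.066e-01 -4.800e-03 -3.000e-04]
[ 0.02656119  0.54075276 -0.        ] -12.251855767940876
wrist 101 [0.4591 0.2305 0.0994] [0.4591 0.2304] 0.0006
```

View pics/f12z.png

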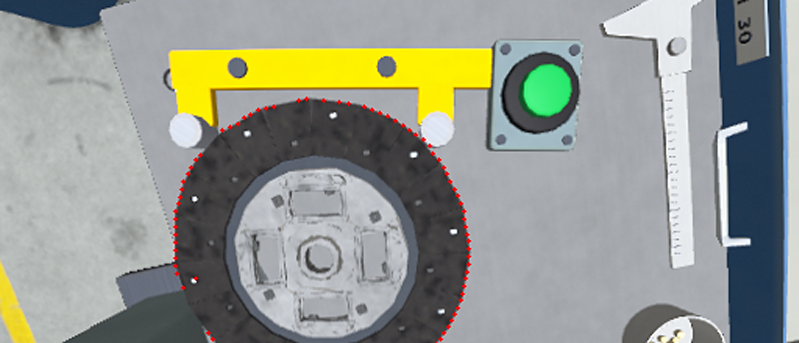

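The view shows the rim against both pins, with pin tops at about (118,83) and (280,82) and the green button at (351,58). I will compare distances within this one image.

```bash
python3 - <<'E'
from h import *
c=cam('wrist');im=cv2.imread('pics/p12.png')
hsv=cv2.cvtColor(im,cv2.COLOR_BGR2HSV)
m=cv2.inRange(hsv,(50,120,100),(80,255,255));cs=max(cv2.findContours(m,0,1)[0],key=cv2.contourArea);(bx,by),br=cv2.minEnclosingCircle(cs);M=cv2.moments(cs);bc=(M['m10']/M['m00'],M['m01']/M['m00'])
P=[]
for x0 in(119,280):
    r=im[65:105,x0-22:x0+22];m=(r.min(2)>165).astype(np.uint8);k=max(cv2.findContours(m,0,2)[0],key=cv2.contourArea);M=cv2.moments(k)
    P.append((M['m10']/M['m00']+x0-22,M['m01']/M['m00']+65));print(P[-1],cv2.contourArea(k))
W=onz(c,P,.03)[:,:2];print(W,np.linalg.norm(W[1]-W[0]))
ux=(W[1]-W[0])/np.linalg.norm(W[1]-W[0]);uy=np.array([-ux[1],ux[0]]);o=W.mean(0)-.0805*uy
d=np.array([.4591,.2304]);print('nest',o,'err',d-o,'pin dist',np.hypot(*(W-d).T),'want .1100')
for z in(.042,.046):
    b=onz(c,[bc],z)[0,:2];print('btn',bc,br,z,b,(b-o)@np.c_[ux,uy])
s=get_obs();T=R.from_quat(s['ee_rot']).as_matrix()
b=onz(c,[bc],.044)[0];print('move in tool',T.T@(b-s['tool_pos']),s['tool_pos'])
E
```

```text
(111.37949039264828, 84.18379281537176) 798.0
(287.6773745786238, 86.54491374182035) 840.5
[[0.39780325 0.324692  ]
 [0.55567721 0.28728576]] 0.1622449231760792
nest [0.45818062 0.22765759] err [0.00091938 0.00274241] pin dist [0.11246454 0.11208545] want .1100
btn (350.3838191803971, 57.35783692437684) 17.160432815551758 0.042 [0.61144852 0.29913391] [0.13265962 0.10488726]
btn (350.3838191803971, 57.35783692437684) 17.160432815551758 0.046 [0.61021509 0.29880722] [0.13153474 0.104285  ]
move in tool [ 0.07972379 -0.10833024  0.13235886] [0.51116676 0.20979545 0.17713478]
```

```bash
python3 - <<'E'
from h import *
c=cam('wrist');im=cv2.imread('pics/p12.png')
P=[];vis=[]
for x0 in(119,280):
    r=im[65:105,x0-22:x0+22];hs=cv2.cvtColor(r,cv2.COLOR_BGR2HSV);m=((r.min(2)>168)&(hs[:,:,1]<40)).astype(np.uint8);m=cv2.morphologyEx(m,cv2.MORPH_OPEN,np.ones((3,3)))
    n,l,s,ce=cv2.connectedComponentsWithStats(m);k=l[18,22];print(s[1:].tolist(),k,r[18,22],r[35,5])
    P.append((ce[k][0]+x0-22,ce[k][1]+65)); v=cv2.resize(r,None,fx=8,fy=8,interpolation=0);cv2.circle(v,tuple((ce[k]*8+4).astype(int).tolist()),3,(0,0,255),-1);vis.append(v)
cv2.imwrite('pics/pins.png',np.hstack(vis))
W=onz(c,P,.03)[:,:2];print(P,W,np.linalg.norm(W[1]-W[0]))
ux=(W[1]-W[0])/np.linalg.norm(W[1]-W[0]);uy=np.array([-ux[1],ux[0]]);o=W.mean(0)-.0805*uy
d=np.array([.4591,.2304]);print('nest',o,'err',d-o,'pin dist',np.hypot(*(W-d).T),'want .1100')
E
```

```text
[[11, 8, 21, 22, 367]] 1 [243 229 222] [172 167 164]
[[0, 0, 10, 19, 131], [12, 7, 32, 33, 611], [41, 16, 3, 6, 16], [6, 33, 3, 3, 9]] 2 [244 231 223] [177 169 161]
[(np.float64(118.20435967302453), np.float64(83.23433242506812)), (np.float64(283.82978723404256), np.float64(88.59410801963993))] [[0.404324   0.32404036]
 [0.55190912 0.28627043]] 0.15234150938732857
nest [0.45815825 0.22716875] err [0.00094175 0.00323125] pin dist [0.10848469 0.10832838] want .1100
```

View pics/pins.png

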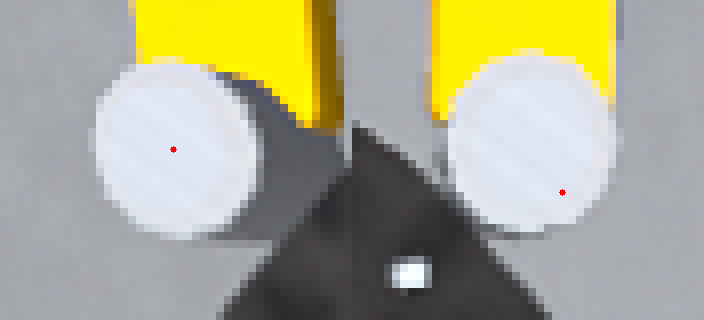

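```bash
python3 - <<'E'
from h import *
c=cam('wrist')
W=onz(c,[(118.7,83.2),(280.1,82.4)],.03)[:,:2];print(W,np.linalg.norm(W[1]-W[0]))
ux=(W[1]-W[0])/np.linalg.norm(W[1]-W[0]);uy=np.array([-ux[1],ux[0]]);o=W.mean(0)-.0805*uy
d=np.array([.4591,.2304]);print('nest',o,'err',d-o,'in nest',(d-o)@np.c_[ux,uy],'pin dist',np.hypot(*(W-d).T),'want .1100', 'btn',o+.134*ux+.1*uy)
E
```

```text
[[0.40478676 0.32396437]
 [0.5496228  0.29227677]] 0.1482618730055832
nest [0.45999974 0.22948066] err [-0.00089974  0.00091934] in nest [-0.00107544  0.0007058 ] pin dist [0.10818604 0.10964996] want .1100 btn [0.61227617 0.29853055]
```

```bash
python3 - <<'E'
from h import *
print('bottle base',onz(cam('scene'),[(198,137)],0).round(3),onz(cam('side'),[(139,260)],0).round(3))
print('cab',[onz(cam('wrist'),[(461,130),(452,20),(30,12)],z)[:,:2].round(3).tolist() for z in(0,.05,.1)])
E
```

```text
bottle base [[0.677 0.386 0.   ]] [[0.687 0.4   0.   ]]
cab [[[0.73, 0.208], [0.726, 0.317], [0.327, 0.413]], [[0.698, 0.219], [0.695, 0.31], [0.358, 0.392]], [[0.666, 0.23], [0.664, 0.304], [0.389, 0.37]]]
```

```bash
python3 - <<'E'
from h import *
im=cv2.imread('pics/scene0.png');c=cam('scene')
def boxz(x0,y0,x1,y1,z,col):
    P=[(x0,y0,z),(x1,y0,z),(x1,y1,z),(x0,y1,z)];cv2.polylines(im,[proj(c,P).round().astype(int)],True,col,1)
a=im[70:180,180:330].copy()
boxz(.565,.255,.66,.345,.115,(255,0,255))
b=im[70:180,180:330]
sd=cv2.imread('pics/side0.png')
im=sd;c=cam('side');boxz(.565,.255,.66,.345,.115,(255,0,255))
d=im[160:270,60:210]
cv2.imwrite('pics/cab.png',np.vstack([np.hstack([cv2.resize(q,None,fx=2.66,fy=2.66,interpolation=2) for q in(a,d)])]))
E
```

```text
(no output)
```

View pics/cab.png

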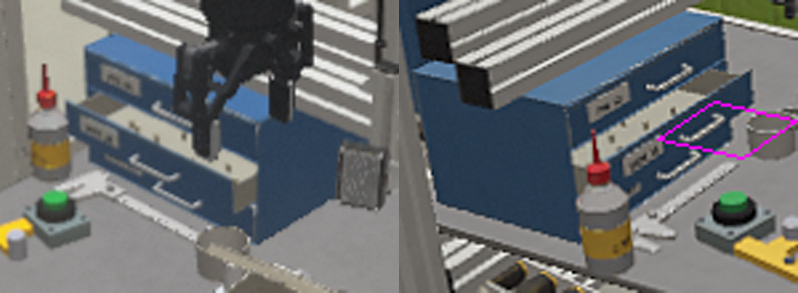

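```bash
python3 - <<'E'
from h import *
c=cam('scene');d=cam('side')
def tri(a,b):
    p,r=rays(c,[(180+a[0]/2.66,70+a[1]/2.66)]);q,s=rays(d,[(60+(b[0]-400)/2.66,160+b[1]/2.66)]);r=r[0];s=s[0]
    t=np.linalg.lstsq(np.c_[r,-s],q-p,rcond=None)[0];A=p+r*t[0];B=q+s*t[1];return ((A+B)/2).round(3),np.linalg.norm(A-B).round(4)
print('drawer +y corner',tri((68,101),(573,152)));print('drawer -y corner',tri((234,183),(750,70)));print('bottle tip',tri((45,66),(594,130)))
print('handle',tri((132,157),(683,135)),tri((175,185),(722,115)))
E
```

```text
drawer +y corner (array([0.721, 0.385, 0.095]), np.float64(0.0228))
drawer -y corner (array([0.703, 0.123, 0.091]), np.float64(0.0018))
bottle tip (array([0.691, 0.393, 0.136]), np.float64(0.0017))
handle (array([0.694, 0.261, 0.072]), np.float64(0.0047)) (array([0.692, 0.194, 0.067]), np.float64(0.0064))
```

The drawer (x ≥ 0.69) and the bottle tip (0.69, 0.39, 0.136) are clear of the approach. I move over the button.

Call:
servo_tool(
  targets=[
    {"tx":0.01,"ty":-0.0135,"tz":0.005,"rx":0,"ry":0.5,"rz":0},
    {"tx":0.01,"ty":-0.0135,"tz":0.005,"rx":0,"ry":0,"rz":0},
    {"tx":0.01,"ty":-0.0135,"tz":0.01,"rx":0,"ry":0,"rz":0},
    {"tx":0.01,"ty":-0.0135,"tz":0.01,"rx":0,"ry":0,"rz":0},
    {"tx":0.01,"ty":-0.0135,"tz":0.01,"rx":0,"ry":0,"rz":0},
    {"tx":0.01,"ty":-0.0135,"tz":0.01,"rx":0,"ry":0,"rz":0},
    {"tx":0.01,"ty":-0.0135,"tz":0.01,"rx":0,"ry":0,"rz":0},
    {"tx":0.01,"ty":-0.0135,"tz":0.01,"rx":0,"ry":0,"rz":0},
    {"tx":0,"ty":0,"tz":0.01,"rx":0,"ry":0,"rz":0},
    {"tx":0,"ty":0,"tz":0,"rx":0,"ry":0,"rz":0},
  ],
  grip=0.0,
)

```text
t: 11.3
tool_pos: [0.6188, 0.2992, 0.0948]
ee_rot: [0.994, -0.109, 0.002, -0.0]
wrist_force: [-0.8, -0.1, -0.7]
finger_gap: -0.0002
```

```bash
python3 look.py p13 scene 150 80 120 100;python3 - <<'E'
from h import *
s=get_obs();T=R.from_quat(s['ee_rot']).as_matrix();z=T.T@np.array([0,0,-1.]);print(np.degrees(np.cross([0,0,1],z)));print(s['tool_pos'],T.T@(np.array([.612,.299,.044])-s['tool_pos']))
E
```

```text
11.3 [0.6188 0.2992 0.0948] [-0.8 -0.1 -0.7] [ 0.994  -0.109   0.0018 -0.    ]
[-0.11521947 -0.35658037  0.        ]
[0.61952044 0.29920547 0.09720464] [-0.00762744  0.00194018  0.05315441]
```

View pics/p13.png

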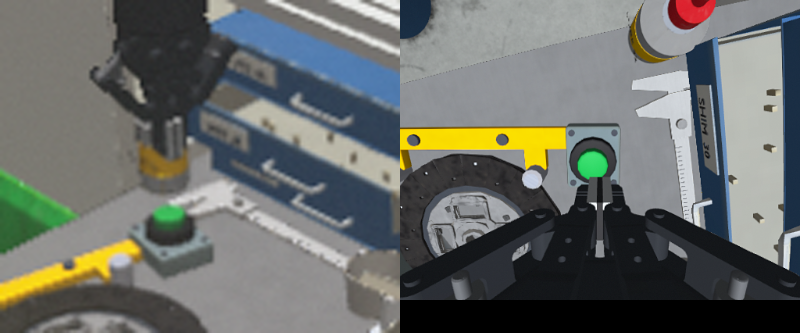

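The closed tips sit about 7 mm right of the green cap. I correct that and descend close to the cap.

Call:
servo_tool(
  targets=[
    {"tx":-0.004,"ty":0.001,"tz":0,"rx":0,"ry":0,"rz":0},
    {"tx":-0.0035,"ty":0.001,"tz":0,"rx":0,"ry":0,"rz":0},
    {"tx":0,"ty":0,"tz":0.01,"rx":0,"ry":0,"rz":0},
    {"tx":0,"ty":0,"tz":0.01,"rx":0,"ry":0,"rz":0},
    {"tx":0,"ty":0,"tz":0.008,"rx":0,"ry":0,"rz":0},
    {"tx":0,"ty":0,"tz":0.006,"rx":0,"ry":0,"rz":0},
    {"tx":0,"ty":0,"tz":0.004,"rx":0,"ry":0,"rz":0},
    {"tx":0,"ty":0,"tz":0.002,"rx":0,"ry":0,"rz":0},
    {"tx":0,"ty":0,"tz":0,"rx":0,"ry":0,"rz":0},
    {"tx":0,"ty":0,"tz":0,"rx":0,"ry":0,"rz":0},
  ],
)

```text
t: 12.23
tool_pos: [0.6105, 0.297, 0.0559]
ee_rot: [0.994, -0.11, 0.004, -0.001]
wrist_force: [-0.6, -0.3, 0.0]
finger_gap: -0.0002
```

```bash
python3 look.py p14 scene 150 100 100 80;python3 - <<'E'
from h import *
s=get_obs();T=R.from_quat(s['ee_rot']).as_matrix();print(s['tool_pos'],T.T@(np.array([.612,.299,.044])-s['tool_pos']))
E
```

```text
12.2333 [0.6105 0.297  0.0559] [-0.6 -0.3  0. ] [ 9.939e-01 -1.099e-01  4.300e-03 -9.000e-04]
[0.61064277 0.29711211 0.05628404] [ 0.00080483 -0.00210277  0.01229774]
```

View pics/p14.png

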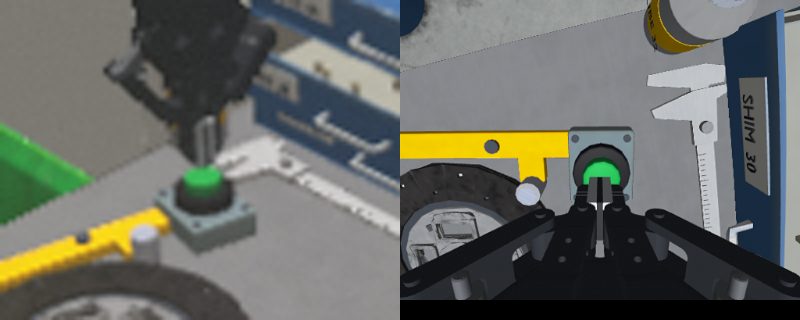

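Call:
servo_tool(
  targets=[
    {"tx":0,"ty":-0.002,"tz":0.003,"rx":0,"ry":0,"rz":0},
    {"tx":0,"ty":0,"tz":0.003,"rx":0,"ry":0,"rz":0},
    {"tx":0,"ty":0,"tz":0.003,"rx":0,"ry":0,"rz":0},
    {"tx":0,"ty":0,"tz":0.002,"rx":0,"ry":0,"rz":0},
    {"tx":0,"ty":0,"tz":0.002,"rx":0,"ry":0,"rz":0},
    {"tx":0,"ty":0,"tz":0.002,"rx":0,"ry":0,"rz":0},
    {"tx":0,"ty":0,"tz":0.002,"rx":0,"ry":0,"rz":0},
    {"tx":0,"ty":0,"tz":0.002,"rx":0,"ry":0,"rz":0},
    {"tx":0,"ty":0,"tz":0.001,"rx":0,"ry":0,"rz":0},
    {"tx":0,"ty":0,"tz":0,"rx":0,"ry":0,"rz":0},
  ],
)

```text
t: 13.17
tool_pos: [0.6129, 0.2999, 0.0385]
ee_rot: [0.994, -0.11, 0.006, -0.001]
wrist_force: [-2.4, -1.0, 4.8]
finger_gap: 0.0002
```

Call:
servo_tool(
  targets=[
    {"tx":0,"ty":0,"tz":0.002,"rx":0,"ry":0,"rz":0},
    {"tx":0,"ty":0,"tz":0.002,"rx":0,"ry":0,"rz":0},
    {"tx":0,"ty":0,"tz":0.002,"rx":0,"ry":0,"rz":0},
    {"tx":0,"ty":0,"tz":0.002,"rx":0,"ry":0,"rz":0},
    {"tx":0,"ty":0,"tz":0.002,"rx":0,"ry":0,"rz":0},
    {"tx":0,"ty":0,"tz":0.002,"rx":0,"ry":0,"rz":0},
    {"tx":0,"ty":0,"tz":0.002,"rx":0,"ry":0,"rz":0},
    {"tx":0,"ty":0,"tz":0.002,"rx":0,"ry":0,"rz":0},
    {"tx":0,"ty":0,"tz":0.001,"rx":0,"ry":0,"rz":0},
    {"tx":0,"ty":0,"tz":0,"rx":0,"ry":0,"rz":0},
  ],
)

```text
t: 14.0
tool_pos: [0.613, 0.3, 0.0388]
ee_rot: [0.994, -0.108, 0.004, 0.001]
wrist_force: [-3.0, -0.7, 4.3]
finger_gap: -0.0003
```

```bash
python3 look.py p15 scene 150 100 100 80
```

```text
14.0 [0.613  0.3    0.0388] [-3.  -0.7  4.3] [ 9.941e-01 -1.085e-01  3.900e-03  8.000e-04]
```

View pics/p15.png

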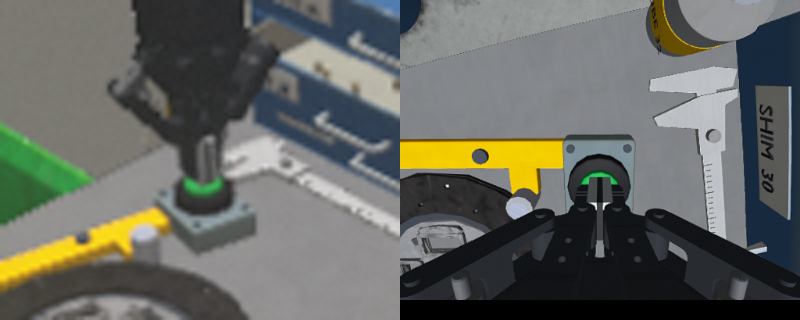

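Call:
servo_tool(
  targets=[
    {"tx":0,"ty":0,"tz":0.003,"rx":0,"ry":0,"rz":0},
    {"tx":0,"ty":0,"tz":0.003,"rx":0,"ry":0,"rz":0},
    {"tx":0,"ty":0,"tz":0.003,"rx":0,"ry":0,"rz":0},
    {"tx":0,"ty":0,"tz":0.004,"rx":0,"ry":0,"rz":0},
    {"tx":0,"ty":0,"tz":0.004,"rx":0,"ry":0,"rz":0},
    {"tx":0,"ty":0,"tz":0.004,"rx":0,"ry":0,"rz":0},
    {"tx":0,"ty":0,"tz":0.004,"rx":0,"ry":0,"rz":0},
    {"tx":0,"ty":0,"tz":0.004,"rx":0,"ry":0,"rz":0},
    {"tx":0,"ty":0,"tz":0.004,"rx":0,"ry":0,"rz":0},
    {"tx":0,"ty":0,"tz":0.004,"rx":0,"ry":0,"rz":0},
  ],
)

```text
t: 14.93
tool_pos: [0.6135, 0.3002, 0.0377]
ee_rot: [0.994, -0.106, -0.0, 0.005]
wrist_force: [-15.0, -3.5, 26.2]
finger_gap: -0.0001
```

```bash
python3 look.py p16 scene 150 100 100 80
```

```text
14.9333 [0.6135 0.3002 0.0377] [-15.   -3.5  26.2] [ 9.943e-01 -1.063e-01 -2.000e-04  5.100e-03]
```

View pics/p16.png

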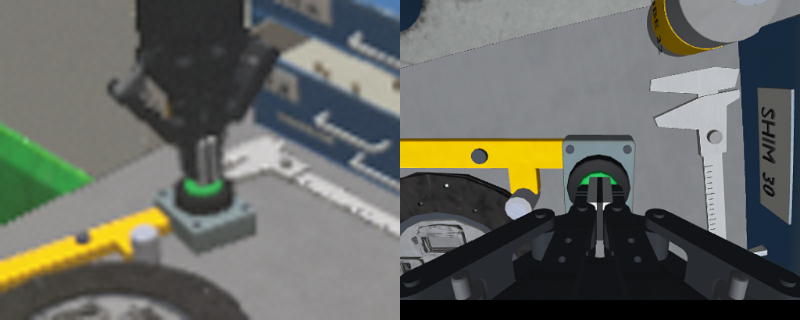

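At 26 N the tool has moved only 1 mm further and the cap is sunk, so the button is on its stop. I release straight up.

Call:
servo_tool(
  targets=[
    {"tx":0,"ty":0,"tz":-0.003,"rx":0,"ry":0,"rz":0},
    {"tx":0,"ty":0,"tz":-0.005,"rx":0,"ry":0,"rz":0},
    {"tx":0,"ty":0,"tz":-0.01,"rx":0,"ry":0,"rz":0},
    {"tx":0,"ty":0,"tz":-0.015,"rx":0,"ry":0,"rz":0},
    {"tx":0,"ty":0,"tz":-0.02,"rx":0,"ry":0,"rz":0},
    {"tx":0,"ty":0,"tz":-0.025,"rx":0,"ry":0,"rz":0},
    {"tx":-0.01,"ty":0.015,"tz":-0.025,"rx":0,"ry":0,"rz":0},
    {"tx":-0.02,"ty":0.025,"tz":-0.02,"rx":0,"ry":0,"rz":0},
    {"tx":-0.02,"ty":0.025,"tz":-0.01,"rx":0,"ry":0,"rz":0},
    {"tx":-0.02,"ty":0.02,"tz":0,"rx":0,"ry":0,"rz":0},
  ],
)

```text
t: 15.87
tool_pos: [0.5291, 0.2332, 0.181]
ee_rot: [0.994, -0.106, 0.003, 0.004]
wrist_force: [0.7, -0.5, 0.4]
finger_gap: -0.0004
```

Call:
servo_tool(
  targets=[
    {"tx":-0.01,"ty":0.01,"tz":0,"rx":0,"ry":0,"rz":0},
    {"tx":0,"ty":0,"tz":0,"rx":0,"ry":0,"rz":0},
    {"tx":0,"ty":0,"tz":0,"rx":0,"ry":0,"rz":0},
    {"tx":0,"ty":0,"tz":0,"rx":0,"ry":0,"rz":0},
    {"tx":0,"ty":0,"tz":0,"rx":0,"ry":0,"rz":0},
    {"tx":0,"ty":0,"tz":0,"rx":0,"ry":0,"rz":0},
    {"tx":0,"ty":0,"tz":0,"rx":0,"ry":0,"rz":0},
    {"tx":0,"ty":0,"tz":0,"rx":0,"ry":0,"rz":0},
    {"tx":0,"ty":0,"tz":0,"rx":0,"ry":0,"rz":0},
    {"tx":0,"ty":0,"tz":0,"rx":0,"ry":0,"rz":0},
  ],
)

```text
t: 16.7
tool_pos: [0.5177, 0.2254, 0.1843]
ee_rot: [0.994, -0.106, 0.006, 0.003]
wrist_force: [0.0, 0.4, 0.3]
finger_gap: 0.0001
```

```bash
python3 look.py p17 scene 105 120 150 100;python3 - <<'E'
from disc import *
fit('wrist',(.459,.230),save='pics/f17.png')
E
```

```text
16.7 [0.5177 0.2254 0.1843] [0.  0.4 0.3] [ 0.9944 -0.1058  0.0057  0.0027]
wrist 98 [0.4589 0.2303 0.0995] [0.4588 0.2302] 0.0005
```

View pics/p17.png

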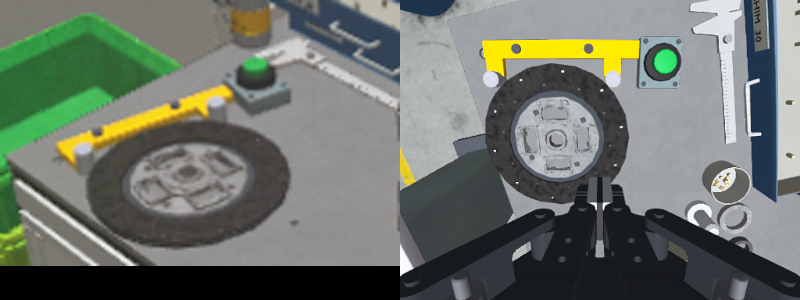

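View pics/f17.png

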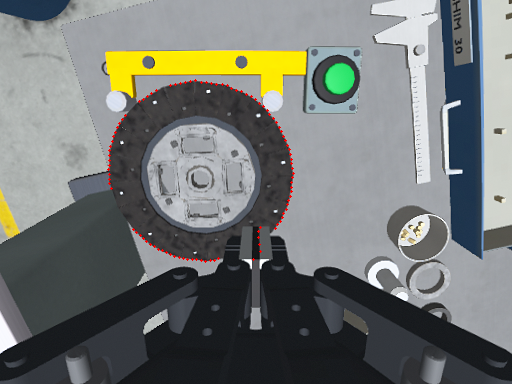

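The disc is still home at (0.4588, 0.2302), unchanged by the press. The button at (340,78) is up, the arm is clear with no force on it, and the other things look undisturbed.

```bash
python3 -c "
from workcell import *
print(close_job())"
```

```text
the job is handed in; nothing more can be done
None
```

I pushed the disc along the worktop into the nest with the open fingers as a two-point cradle, without gripping or lifting it. I then backed off, pressed the green button and released it. The job was handed in at about 17 s of the 48 s; no verdict is reported.

**Disc:** after the press its centre measured (0.459, 0.230). The nest origin, worked out from the pins, is (0.460, 0.2295), about 1 mm away. The disc had not moved from its position before the press. The push against the pins peaked at about 17 N in my readings. From the force direction, both pins shared the load.

**Button:** it took 26 N with only about 1 mm more travel after an earlier stall at about 4.5 N, so I take it as fully down. Afterwards it looked up again in the pictures; I had no direct reading of its travel.

**Checks that disagreed:**
- Triangulated pin tops came out 3–4 mm too low in height.
- Two automatic pin masks picked up background and gave wrong pin spacings, so I read the pin centres from a zoomed picture. That gave a spacing of 148 mm, against 150 mm nominal.
- While the disc was being pushed, circle fits from the two fixed cameras differed by about 13 mm in y because the rim's side wall biased them. I used their mean then, and the wrist view for the final check.

The cup, centring pin and caliper looked undisturbed in the final pictures. I did not re-measure any of the loose things, and the springs and hex key were not in the final views.

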